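# Load the label roll on its spindle and lock it with the hairpin clip

## Robot

A 6-joint arm with a two-finger parallel gripper is mounted at the origin on the work surface. World frame = base frame: x ahead of the robot, y to its left, z up, the work surface at z = 0. Lengths are in m, angles in rad, forces in N, time in s.
With the tool pointing down it reaches from about 0.4 to 0.825 m from the base axis. Payload 7 kg.
Tool frame: the origin (TCP) lies between the finger pads; the fingertips stand 8 mm ahead of it and the grasp point (between the pads) lies 11 mm behind it (bot.finger_overhang is the distance from the TCP to the fingertips, in m); z points along the fingers, y is the line along which they close (so a half turn about z gives the same grasp; the last joint's range is limited). The gripper opens to 88 mm and grips with 3 to 60 N. Pads are 19 mm wide; open, the fingers measure 130 mm over their backs; the gripper's body (78 mm by 193 mm) begins 47 mm behind the grasp point.
Start: joints at [1.462, 0.359, 0.012, 0, -1.224, -0.288], TCP at [0.261, 0.623, 0.235] pointing down, gripper open.
Joint ranges: [-3.07, 3.07], [-1.43, 2.12], [-1.02, 1.25], [-3.03, 1.67], [-3.05, -0], [-3.03, 3.03]. Speed limits (rad/s): [2.39, 2.39, 3.01, 3.14, 3.14, 3.14].

## Interface

Orientations are given as a rotation vector (axis times angle).
In Python, from rig import bot, claw, kin, get_obs, optics, close_job gives the robot as it stands. Calls block until the motion is done:
- bot.goto(position, orientation): joint-space move of the TCP to a pose.
- bot.movel(position, frame=None, vel=0.15, until_force=None): straight line of the TCP; frame=None keeps the orientation; vel is the mean speed in m/s. With until_force (N) it stops when the force on the tool has changed by that much, and returns True; else False.
- bot.movej(angles): joint-space move.
- claw.open_jaws() and claw.gripper_close(f_grip=None): open the fingers fully, or close them until they stop; f_grip is the grip in N (None keeps the last).
- bot.pause(seconds).
- kin.solve_ik(position, orientation): joint angles nearest the present ones, or None.
- get_obs(): the state.
- optics.read_camera(name): name is "scene" or "top"; returns the picture (400x640x3 uint8, red, green, blue); there is no depth.
- optics.camera_info(name): a dict with "fx", "fy", "cx", "cy" (pixels), "distortion" ([k1, k2, p1, p2, k3] as OpenCV has them; the pictures are not rectified), "eye" and "rotation" of the camera in the world. Camera axes: x right, y up, looking along -z (the intrinsics and any distortion apply to the point x, -y, -z); pixel columns grow to the right and rows downward; lengths in m; the calibration is good to about 2 mm. A picture is of the moment at which its call begins. camera_info takes no time and is no camera call.
A pose or a line that the arm cannot do raises bot.Unreachable and nothing moves.
- close_job(): hands the job in; it is judged then, once.
Trained networks look in the newest picture that a camera, given by its name, has taken for a name from the list of things; names that differ only in an ending like _2 or _b are one class to them, and where a whole thing is asked for, a point or a joint stands for the part that bears it (a point fixed in the world has none). Each returns a list of dicts, best first, with "p" (0 to 1); they miss things now and then, are a little off and sometimes report something else, mostly with a low value. They report only what shows in the picture. A call takes as long as a camera call. They do not tell look-alikes from the thing itself.
- optics.masks_of(camera, query): "mask" (400x640 bool, what is visible of it).
- optics.place_of(camera, query): "at" ([x, y, z] in m, in world coordinates, good to about 4 mm: a listed point, or the origin of a listed thing).
The state is a dict: "clock": time; "joint_positions": joint angles; "qd": joint speeds; "tau": joint torques, N m; "position": TCP position; "eef_rot": TCP orientation; "ft_force": force on the tool from outside, world axes, zero at the start; "moment": the same for the moment, N m; "finger_gap": opening from 0.0 (shut) to 1.0 (fully open); "gripper_force": force on a finger pad.
Only numpy, scipy, OpenCV 4.12 (cv2) and the standard library are available. Lean on these libraries where they do the work, as an engineer would, in place of code of your own. Each camera call takes 0.05 s, during which the arm holds its last target. There are 200 camera calls.

## Task

Set the roll of price labels on the spindle of the label stand so that it sits flat on the base plate, then lock it in: slide the straight leg of the hairpin clip through the cross hole of the spindle until the sprung leg snaps round the shank and the clip is fully home. Ease the clip in without forcing it (pressing on the spindle with more than 25 N bends it), let go of it there, and leave the pot, the cup and the coaster alone.

Things in the scene. Friction and masses are not known exactly. Their poses are not given: they have to be found in the camera images.
- stand: Label stand, fixed: green base plate 120 x 100 x 12 mm, the roll's seat, with an upright steel spindle of 18 mm diameter in its middle. Origin: centre of the plate's underside, under the spindle's axis; z up; x along the plate's 120 mm side and the cross hole. The spindle's height is not measured: its hole lies 78 mm above the table, give or take 7 mm, and its top 10 mm above the hole.
- hole_nominal (a point): On the spindle's axis, 78 mm above the table: where the middle of the cross hole would be by drawing. The true hole may lie up to 7 mm higher or lower and must be seen or felt. It runs straight through along the stand's x (either end may be used), 6.6 mm wide and high inside; both mouths widen sideways to 12 mm at the surface but have square edges above and below.
- roll: Roll of white labels on a cardboard core, standing on end, rigid: outer diameter 58 mm, bore 28 mm, 38 mm high, about 120 g. Origin: centre of its underside; z up along the bore. On the stand its origin is 12 mm above the table and its top 50 mm.
- clip: Steel hairpin clip of 5 mm wire with a red grip tab, 47 g, lying flat on the offcut, tab overhanging. Origin: the point on the straight leg's axis that is on the spindle's axis when home. x along the straight leg to its tip, z up, y to the sprung leg, which runs at y = 10 mm, dips to y = 5.5 at x = 10.5 and flares to its tip at x = 24, y = 14. Rigid coil at x -27 to -7.5, y -4 to 16 mm.
- grip (a point): Middle of the clip's red grip tab, at x = -46, y = 4, z = 0 mm in the clip's frame. The tab is 26 mm long (clip x), 10 mm thick (clip y, the way to pinch it) and 24 mm high (clip z).
- leg_tip (a point): Square-cut tip of the clip's straight leg, on its axis, 5 mm across, at x = 30 mm in the clip's frame. It bites rather than slides when pressed on the shank beside the hole, and hard presses tip the clip in the fingers.
- spring_leg (a joint): Angle by which the clip's sprung leg is spread, rad: 0 at rest and when home, most (about 0.15) as its dip rides over the widest part of the shank. It starts to rub about 20 mm before home; the push rises to about 5 N, then over the last 8 mm the leg closes and pulls the clip in. The coil's front meets the shank about 1 mm past home: a hard stop.
- offcut: Stone offcut, fixed, 60 x 70 x 30 mm high, on which the clip lies (wire axis 32.5 mm above the table). Origin: centre of its underside.
- stone_pot: Red breccia stone pot, 84 mm across, 75 mm high; bystander. Origin: centre of its underside.
- onyx_cup: Small honey onyx cup, 60 mm across, 50 mm high; bystander. Origin: centre of its underside.
- coaster: Round white marble coaster, 90 mm across, 20 mm high; bystander. Origin: centre of its underside.
Things that resemble listed ones, but are neither listed nor needed, are in the scene too. Of the things like the clip, leave any that is blue or green; of the rest the smaller one is meant.

How it is judged:
By the outcome, as a careful person would: the job done as asked, in the order asked, and still so for the second after the job is handed in, with the robot touching nothing.
It also fails if it takes over 72 s, if anything falls off the work surface, if the arm or the gripper's body presses on something with over 40 N, if the wrist force passes 120 N, or if a joint passes its speed limit or range.

## Working session

There is one attempt and no reset: what is moved stays moved. The work goes in short steps, each a Python script; the robot and the scene stay as the last script left them, time stands still between calls to the robot, and variables do not carry over. Pictures are saved under pics/ and viewed, at most 10 in all, crops included, and the job is handed in when it is done.

```bash
mkdir -p pics; ls
cat > h.py <<'E'
import numpy as np, cv2
from rig import bot, claw, kin, get_obs, optics, close_job
def ray(cam,u,v):
    c=optics.camera_info(cam)
    K=np.array([[c["fx"],0,c["cx"]],[0,c["fy"],c["cy"]],[0,0,1]])
    p=cv2.undistortPoints(np.array([[[u,v]]],float),K,np.array(c["distortion"],float))[0,0]
    d=np.array(c["rotation"])@np.array([p[0],-p[1],-1.0])
    return np.array(c["eye"]),d/np.linalg.norm(d)
def at_z(cam,u,v,z):
    e,d=ray(cam,u,v); return e+d*(z-e[2])/d[2]
def proj(cam,P):
    c=optics.camera_info(cam)
    K=np.array([[c["fx"],0,c["cx"]],[0,c["fy"],c["cy"]],[0,0,1]])
    q=(np.atleast_2d(P)-np.array(c["eye"]))@np.array(c["rotation"])
    q=q*[1,-1,-1]
    return cv2.projectPoints(q[:,None,:],np.zeros(3),np.zeros(3),K,np.array(c["distortion"],float))[0][:,0]
def save(img,name,scale=1):
    if scale!=1: img=cv2.resize(img,None,fx=scale,fy=scale,interpolation=cv2.INTER_CUBIC)
    cv2.imwrite("pics/"+name,img[:,:,::-1])
E
cat > a.py <<'E'
from h import *
ims={c:optics.read_camera(c) for c in("scene","top")}
for c in ims:
    ci=optics.camera_info(c); print(c,ci["eye"],ci["fx"],np.round(ci["rotation"],2).tolist())
    np.save(f"pics/{c}0.npy",ims[c])
save(np.vstack([ims["scene"],ims["top"]])[:, :],"both.png",0.75)
for q in("stand","roll","clip","grip","leg_tip","offcut","hole_nominal","stone_pot","onyx_cup","coaster"):
    for c in("scene","top"):
        print(q,c,[(round(r["p"],2),np.round(r["at"],3).tolist(),proj(c,r["at"])[0].round().tolist()) for r in optics.place_of(c,q)])
print(get_obs()["clock"],get_obs()["eef_rot"])
E
python3 a.py
```

```text
pics
scene [1.00178377 0.69166601 0.63999591] 427.4978088871813 [0.33, 1.17, 2.35]
top [0.46713239 0.06191032 1.2746304 ] 478.8803025737778 [0.08, -0.09, -1.56]
stand scene []Traceback (most recent call last):
  File "a.py", line 9, in <module>
    print(q,c,[(round(r["p"],2),np.round(r["at"],3).tolist(),proj(c,r["at"])[0].round().tolist()) for r in optics.place_of(c,q)])
                                                             ~~~~^^^^^^^^^^^
  File "h.py", line 16, in proj
    return cv2.projectPoints(q[:,None,:],np.zeros(3),np.zeros(3),K,np.array(c["distortion"],float))[0][:,0]
                             ~^^^^^^^^^^
IndexError: too many indices for array: array is 1-dimensional, but 2 were indexed
```

The camera rotation is a rotation vector, so I'll convert it.

```bash
sed -i 's/np.array(c\["rotation"\])/cv2.Rodrigues(np.array(c["rotation"],float))[0]/' h.py; sed -i 's/"both.png",0.75/"both.png",0.75/' a.py; python3 a.py
```

```text
scene [1.00178377 0.69166601 0.63999591] 427.4978088871813 [0.33, 1.17, 2.35]
top [0.46713239 0.06191032 1.2746304 ] 478.8803025737778 [0.08, -0.09, -1.56]
stand scene [(0.62, [0.525, -0.036, 0.001], [333.0, 189.0])]
stand top [(0.75, [0.52, -0.037, 0.001], [361.0, 239.0])]
roll scene [(0.84, [0.556, -0.233, 0.0], [286.0, 158.0]), (0.62, [0.755, 0.08, -0.0], [272.0, 251.0])]
roll top [(0.74, [0.551, -0.232, -0.0], [434.0, 229.0])]
clip scene [(0.75, [0.532, 0.421, 0.024], [468.0, 309.0]), (0.75, [0.728, 0.242, 0.023], [323.0, 289.0]), (0.66, [0.535, 0.247, 0.035], [405.0, 248.0]), (0.57, [0.513, 0.135, 0.021], [379.0, 219.0])]
clip top [(0.7, [0.54, 0.245, 0.033], [253.0, 230.0]), (0.6, [0.512, 0.13, 0.016], [298.0, 241.0]), (0.6, [0.728, 0.238, 0.027], [259.0, 159.0]), (0.57, [0.532, 0.417, 0.02], [189.0, 232.0])]
grip scene [(0.81, [0.681, 0.29, 0.021], [358.0, 296.0]), (0.78, [0.517, 0.085, 0.009], [365.0, 212.0]), (0.7, [0.469, 0.435, 0.02], [497.0, 300.0]), (0.64, [0.496, 0.273, 0.03], [427.0, 250.0])]
grip top [(0.71, [0.682, 0.285, 0.022], [241.0, 176.0]), (0.69, [0.471, 0.438
[... 544 characters left out ...]
755, 0.077, -0.0], [271.0, 250.0])]
offcut top [(0.73, [0.548, 0.252, 0.001], [253.0, 227.0])]
hole_nominal scene [(0.82, [0.523, -0.033, 0.076], [335.0, 165.0])]
hole_nominal top [(0.96, [0.524, -0.038, 0.08], [364.0, 237.0])]
stone_pot scene [(0.7, [0.756, 0.078, 0.0], [271.0, 251.0])]
stone_pot top [(0.64, [0.757, 0.077, -0.0], [319.0, 152.0])]
onyx_cup scene [(0.81, [0.756, -0.112, -0.0], [237.0, 204.0]), (0.47, [0.692, -0.287, 0.002], [234.0, 162.0])]
onyx_cup top [(0.86, [0.761, -0.109, 0.001], [388.0, 151.0])]
coaster scene [(0.81, [0.691, -0.285, 0.002], [235.0, 163.0])]
coaster top [(0.6, [0.692, -0.282, -0.003], [451.0, 177.0])]
1.3 [ 3.07992379e+00 -6.19245570e-01 -1.59713729e-05]
```

View pics/both.png

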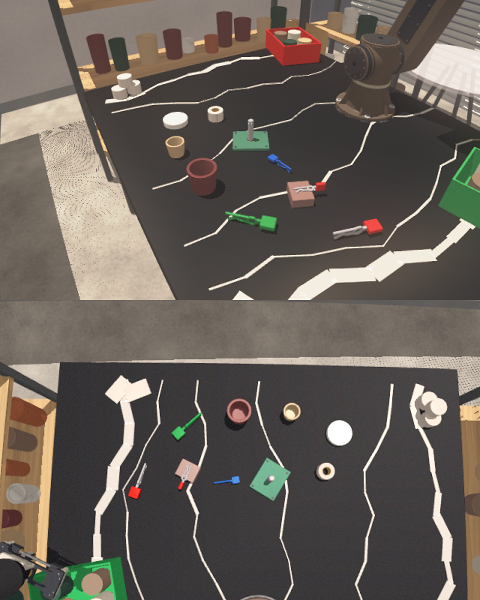

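The scene picture (full-res pixels) shows four clip-like things: green at (323,289), blue at (379,219), a larger red one on the table at (468,309), and a smaller red one on the offcut at (405,248). The last one fits the description. The roll is at (286,158) and the stand at (333,189). I'll check the choice in close crops.

```bash
cat > b.py <<'E'
from h import *
S=np.load("pics/scene0.npy");T=np.load("pics/top0.npy")
r=lambda a,w,h:cv2.resize(a,(w,h),interpolation=cv2.INTER_CUBIC)
a=r(S[225:325,370:510],420,300); b=r(S[150:210,300:370],350,300)
c=r(T[205:265,225:295],350,300); d=r(T[205:265,325:409],420,300)
save(np.vstack([np.hstack([a,b]),np.hstack([d,c])]),"crop1.png")
# tab (red) of the chosen clip & stand plate from colour in top view
optics.read_camera("top")
for q,p0,z in(("stand",(361,239),.012),("offcut",(253,227),.03),("roll",(434,229),.038)):
    for m in optics.masks_of("top",q)[:2]:
        M=m["mask"].astype(np.uint8)
        cs=max(cv2.findContours(M,cv2.RETR_EXTERNAL,cv2.CHAIN_APPROX_NONE)[0],key=cv2.contourArea)[:,0]
        w=np.array([at_z("top",u,v,z)[:2] for u,v in cs],np.float32)
        (cx,cy),(W,H),an=cv2.minAreaRect(w*1000); print(q,round(m["p"],2),cx,cy,W,H,an, M.sum())
hsv=cv2.cvtColor(T,cv2.COLOR_RGB2HSV)
R=((hsv[...,0]<8)|(hsv[...,0]>172))&(hsv[...,1]>170)&(hsv[...,2]>90)
n,l,st,ce=cv2.connectedComponentsWithStats(R.astype(np.uint8))
for i in range(1,n):
    if st[i,4]>15:
        ys,xs=np.where(l==i); w=np.array([at_z("top",u,v,.0445)[:2] for u,v in zip(xs,ys)])*1000
        print(ce[i].round(1),st[i,4],cv2.minAreaRect(w.astype(np.float32)), w.mean(0))
E
python3 b.py
```

```text
stand 0.61 523.0267333984375 -31.500640869140625 103.37425994873047 122.14746856689453 59.793182373046875 1754
offcut 0.93 547.4439086914062 253.17710876464844 72.95794677734375 59.20514678955078 62.02667236328125 548
offcut 0.27 687.7622680664062 -275.11285400390625 87.7630615234375 88.83080291748047 44.82474899291992 900
roll 0.94 549.9593505859375 -224.4636688232422 56.66221237182617 63.80952453613281 26.514373779296875 418
[241.1 247.4] 53 ((493.60357666015625, 273.436767578125), (13.88860034942627, 25.5604190826416), 69.74029541015625) [493.7484038  273.61574342]
[179.  256.4] 203 ((468.0609130859375, 432.4163513183594), (37.21445083618164, 36.537811279296875), 70.75523376464844) [468.11612893 432.59797964]
```

View pics/crop1.png

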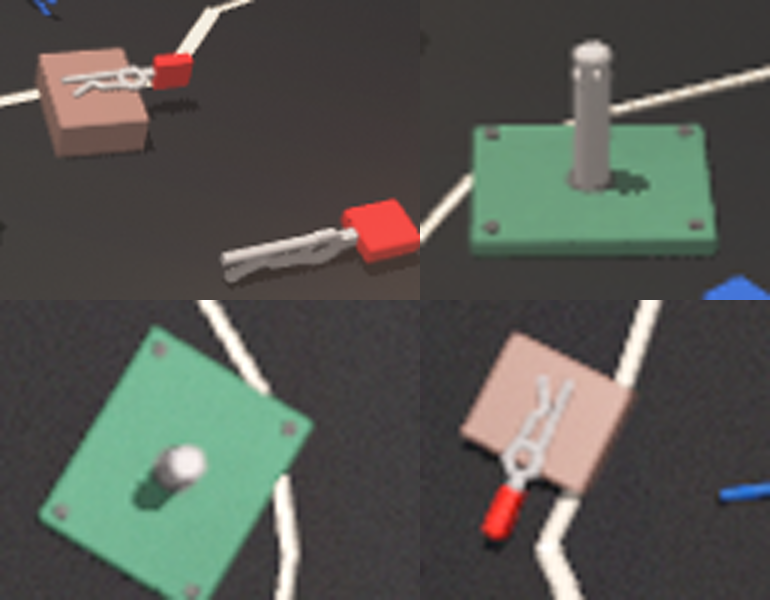

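The crop confirms it: the small red clip lies on the offcut. Its tab is on the near-left side in the top view, its tips point to +x/-y at a yaw of about -25°, and the sprung leg is on its left (+y). The plate's long side, and so the hole, lies at about -30°. I'll feel the spindle first, touching both sides across the hole and then the top.

```bash
cat >> h.py <<'E'
Y=np.deg2rad(-30.0)
SX=np.array([np.cos(Y),np.sin(Y),0]); SY=np.array([-np.sin(Y),np.cos(Y),0])
def down(yaw): return np.pi*np.array([np.cos(yaw/2),np.sin(yaw/2),0])
def st(*a):
    o=get_obs(); print(*a,"t",round(o["clock"],2),"p",np.round(o["position"],4),"f",np.round(o["ft_force"],1),"gap",round(o["finger_gap"],3),"gf",np.round(o["gripper_force"],1)); return o
E
cat > c.py <<'E'
from h import *
print(bot.finger_overhang)
C=np.array([.523,-.036,0])
for n,p,y in(("stand",[.523,-.036,.2],Y),("roll",[.553,-.231,.03],Y),("roll90",[.553,-.231,.03],Y+np.pi/2),("roll-90",[.553,-.231,.03],Y-np.pi/2),("clip",[.495,.272,.02],np.deg2rad(-25)),("ins",[.45,.0,.07],Y)):
    print(n,np.round(kin.solve_ik(p,down(y)),2) if kin.solve_ik(p,down(y)) is not None else None)
bot.goto(C+[0,0,.15],down(Y)); st("above")
bot.movel(C+[0,0,.056])
st("in")
res=[]
for s in(1,-1):
    bot.movel(C+s*SY*.026+[0,0,.056],vel=.15)
    h=bot.movel(C+s*SY*.045+[0,0,.056],vel=.02,until_force=3)
    o=st("hit",h); res.append((o["position"]-C)@SY)
print("y offs",res,"centre",np.mean(res))
C2=C+SY*np.mean(res)
bot.movel(C2+[0,0,.056]); bot.movel(C2+[0,0,.15],vel=.2)
claw.gripper_close(f_grip=10)
bot.movel(C2+[0,0,.116]); h=bot.movel(C2+[0,0,.07],vel=.015,until_force=3)
o=st("top",h); print("C2",C2,"top z",o["position"][2]-bot.finger_overhang)
bot.movel(C2+[0,0,.16],vel=.2); claw.open_jaws(); st("end")
E
python3 c.py
```

```text
0.008
stand [ 0.31  0.14 -0.37  0.   -1.06  0.74]
roll [-0.07  0.44 -0.39  0.   -0.74  1.12]
roll90 [-0.07  0.44 -0.39  0.   -0.74  2.69]
roll-90 [-0.07  0.44 -0.39  0.   -0.74 -0.45]
clip [ 0.85  0.41 -0.48  0.   -0.68  0.29]
ins [ 0.44  0.17 -0.69  0.   -0.71  0.61]
above t 4.03 p [ 0.5233 -0.0353  0.1501] f [ 0.9  0.5 -0.4] gap 1.001 gf 0.0
in t 4.81 p [ 0.5236 -0.0357  0.0565] f [ 0.  -0.1  0.2] gap 0.999 gf 0.0
hit True t 5.7 p [ 0.5398 -0.006   0.0556] f [-0.6  0.3 -0.3] gap 0.999 gf 0.1
hit True t 6.83 p [ 0.5054 -0.0666  0.0558] f [0.4 2.4 1.1] gap 1.001 gf 1.2
y offs [np.float64(0.034389872613167304), np.float64(-0.035271677621395776)] centre -0.0004409025041142364
top True t 11.13 p [ 0.5229 -0.0364  0.0968] f [-1.6  0.7  5.6] gap 0.004 gf 2.8
C2 [ 0.52277955 -0.03638183  0.        ] top z 0.0887868203051966
end t 13.04 p [ 0.5228 -0.0364  0.16  ] f [-0.1  0.1  0.1] gap 1.0 gf 0.0
```

The spindle's centre across the hole is confirmed, and its top is at z = 88.8 mm, which puts the hole at about 78.8 mm. Next is the roll: a light centring pinch at 90°, then the real grasp.

```bash
cat > d.py <<'E'
from h import *
C=np.array([.52278,-.03638,0]); R=np.array([.553,-.231,0])
bot.goto(R+[0,0,.09],down(Y-np.pi/2)); bot.movel(R+[0,0,.029]); 
claw.gripper_close(f_grip=4); st("pinch"); claw.open_jaws()
bot.movel(R+[0,0,.075],vel=.25); bot.goto(R+[0,0,.075],down(Y)); bot.movel(R+[0,0,.029])
claw.gripper_close(f_grip=15); st("grip")
bot.movel(R+[0,0,.155],vel=.25); st("lift")
bot.movel(C+[0,0,.155],vel=.25); st("over")
im={c:optics.read_camera(c) for c in("scene","top")}
a=im["scene"][110:230,260:400]; save(cv2.resize(a,(700,600)),"over.png")
E
python3 d.py
```

```text
pinch t 15.29 p [ 0.5532 -0.2311  0.0294] f [-0.7 -0.2  4.1] gap 0.66 gf 4.0
grip t 18.81 p [ 0.5533 -0.231   0.0295] f [-0.4  0.5  4. ] gap 0.658 gf 15.0
lift t 19.46 p [ 0.5525 -0.2307  0.1548] f [-1.6 -0.2 -1.9] gap 0.663 gf 15.0
over t 20.4 p [ 0.5226 -0.0368  0.1545] f [ 0.1 -0.4 -1.8] gap 0.667 gf 15.0
```

View pics/over.png

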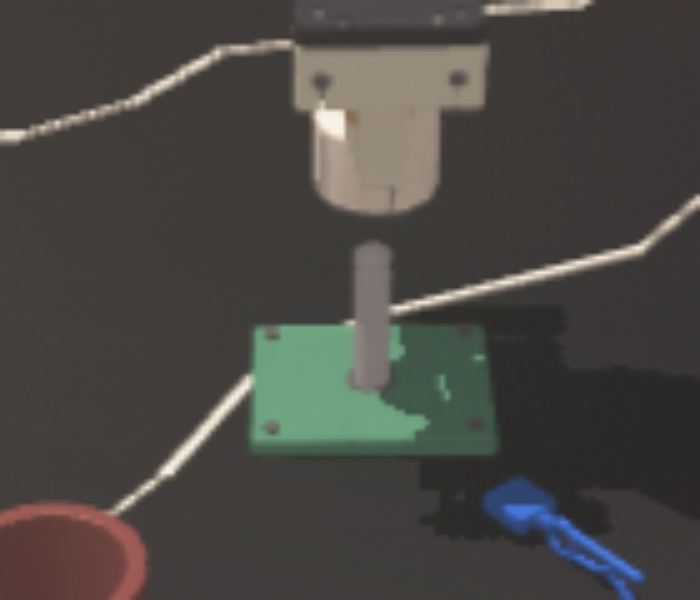

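The held roll hangs over the spindle: its centre is at crop x≈376 and the spindle's axis extrapolates to about 375, so they agree to about 1 mm. Lowering it now.

```bash
cat > e.py <<'E'
from h import *
C=np.array([.52278,-.03638,0])
h=bot.movel(C+[0,0,.08],vel=.08,until_force=5); st("mid",h)
if not h:
    bot.movel(C+[0,0,.047],vel=.08); h=bot.movel(C+[0,0,.036],vel=.015,until_force=4); o=st("seat",h)
    if o["position"][2]<.0445:
        claw.open_jaws(); st("rel"); bot.movel(C+[0,0,.12],vel=.2); st("up")
        im={c:optics.read_camera(c) for c in("scene","top")}
        for c in im: print([(round(r["p"],2),np.round(r["at"],3)) for r in optics.place_of(c,"roll")])
E
python3 e.py
```

```text
mid False t 21.58 p [ 0.5232 -0.0363  0.0805] f [-0.   0.1 -0.2] gap 0.661 gf 15.0
seat True t 22.62 p [ 0.523  -0.0363  0.0413] f [-0.1  0.2  4.5] gap 0.663 gf 15.0
rel t 23.35 p [ 0.5222 -0.0365  0.0406] f [ 0.4 -0.  -0.1] gap 1.0 gf 0.0
up t 23.9 p [ 0.5228 -0.0363  0.1205] f [0.4 0.6 0.2] gap 1.0 gf 0.0
[(0.87, array([ 0.524, -0.035,  0.012]))]
[]
```

The roll is seated: TCP is at 41.3 mm against 41 expected, and the network puts it 12 mm up at the stand. Now the clip.

```bash
cat > f.py <<'E'
from h import *
C=np.array([.52278,-.03638,0]); G=np.array([.495,.272,0]); HZ=.0788
tz=.0215
bot.goto(G+[0,0,.09],down(np.deg2rad(-25))); bot.movel(G+[0,0,tz],vel=.12)
st("at"); claw.gripper_close(f_grip=35); o=st("grip"); zg=o["position"][2]
bot.pause(.1); o=st("grip2")
bot.movel(G+[0,0,.125],vel=.2); st("lift")
z=HZ-.0325+tz
# leg axis lies 4 mm to clip -y of the tab middle; tip 76 mm ahead of grip
P=C+SY*.004-SX*(.046+.050)
bot.goto(P+[0,0,.125],down(Y)); bot.movel(P+[0,0,z],vel=.12); st("front")
im={c:optics.read_camera(c) for c in("scene","top")}
tip=C-SX*.020+[0,0,HZ]; org=C-SX*.05+[0,0,HZ]
print("expected tip/org/hole px",[(c,proj(c,np.array([tip,org,C+[0,0,HZ]])).round(1).tolist()) for c in im])
for q in("leg_tip","grip"):
    for c in im: print(q,c,[(round(r["p"],2),np.round((r["at"]-C)@np.array([SX,SY,[0,0,1]]).T,4).tolist()) for r in optics.place_of(c,q) if np.linalg.norm(r["at"]-C)<.15])
a=cv2.resize(im["scene"][140:200,300:380],(800,600),interpolation=cv2.INTER_CUBIC)
save(a,"front.png"); b=cv2.resize(im["top"][200:275,310:410],(800,600),interpolation=cv2.INTER_CUBIC); save(b,"fronttop.png")
E
python3 f.py
```

```text
at t 26.01 p [0.4955 0.2719 0.022 ] f [-0.  -0.7 -0.6] gap 1.002 gf 0.0
grip t 27.21 p [0.495  0.272  0.0215] f [0.4 0.4 0.3] gap 0.109 gf 35.0
grip2 t 27.31 p [0.495  0.272  0.0215] f [ 0.6 -0.2  0.1] gap 0.116 gf 35.0
lift t 27.98 p [0.4945 0.2718 0.1246] f [-0.5 -0.2 -1.6] gap 0.11 gf 35.0
front t 29.62 p [0.4421 0.0157 0.0679] f [-0.4  0.8 -0.5] gap 0.111 gf 35.0
expected tip/org/hole px [('scene', [[342.8, 162.8], [355.2, 162.6], [334.6, 163.0]]), ('top', [[359.1, 243.9], [353.0, 254.3], [363.2, 237.1]])]
leg_tip scene [(0.51, [-0.0132, 0.0003, 0.0754])]
leg_tip top []
grip scene [(0.76, [-0.0615, 0.103, 0.0136]), (0.4, [-0.0967, 0.0072, 0.0766])]
grip top [(0.41, [-0.0668, 0.1021, 0.015])]
```

View pics/front.png

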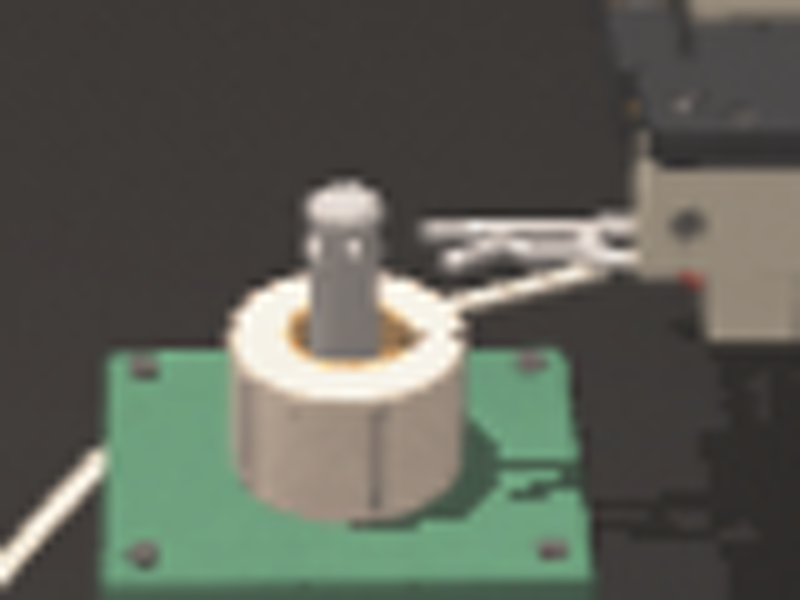

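View pics/fronttop.png

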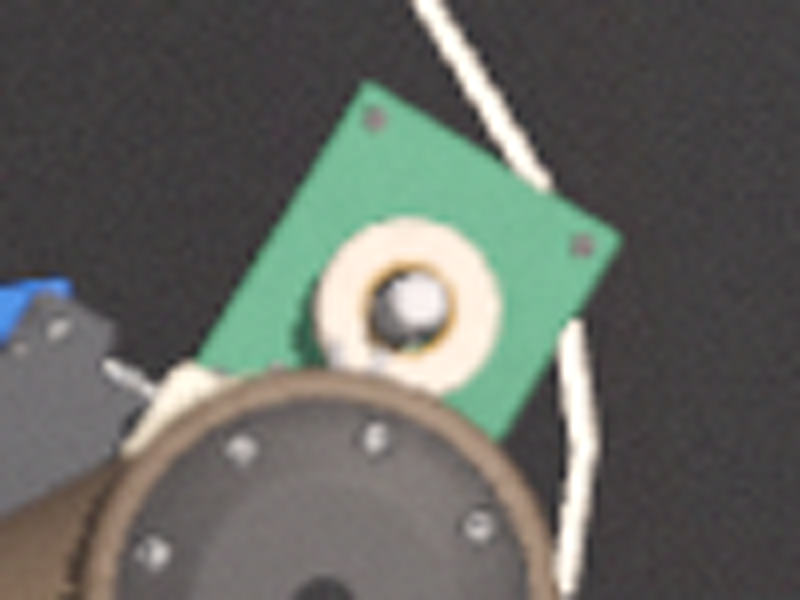

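The scene crop shows the leg tip at px (342.2,162.8), against an expected (342.8,162.8), so the grasp is true to about 1 mm. The bright mouth edges at y≈164.6 px fit the felt hole height. The top crop shows the roll centred around the spindle. I'll ease the clip in, stopping on light force.

```bash
cat > g.py <<'E'
from h import *
C=np.array([.52278,-.03638,0]); z=.0788-.0325+.0215
def P(x): return C+SY*.004+SX*(x-.046)+[0,0,z]   # x = clip origin from spindle axis
def tell(n,h):
    o=get_obs(); f=o["ft_force"]; print(n,h,"t",round(o["clock"],2),"x",round((o["position"]-P(0))@SX*1e3,2),"dy",round((o["position"]-P(0))@SY*1e3,2),"dz",round((o["position"]-P(0))[2]*1e3,2),"f",np.round([f@SX,f@SY,f[2]],1)); return o
tell("start",0)
bot.movel(P(-.041),vel=.08)
h=bot.movel(P(-.021),vel=.02,until_force=4); tell("enter",h)
if not h:
    for x in(-18,-16,-14,-12,-10,-8,-6,-4,-3):
        h=bot.movel(P(x*1e-3),vel=.02,until_force=9); tell(x,h)
        if h: break
E
python3 g.py
```

```text
start 0 t 29.93 x -49.76 dy 0.35 dz 0.59 f [ 0.2 -0.4 -0.8]
enter False t 31.34 x -20.94 dy 0.23 dz 0.08 f [-1.7  2.1 -0.7]
-18 False t 31.64 x -17.71 dy 0.37 dz 0.11 f [-2.5  3.7  0.3]
-16 False t 31.89 x -15.78 dy 0.29 dz 0.08 f [-2.2  3.9 -0.4]
-14 False t 32.14 x -13.58 dy 0.38 dz 0.19 f [-0.   3.5 -0.2]
-12 False t 32.39 x -11.53 dy 0.37 dz 0.21 f [ 0.5  4.9 -0.6]
-10 False t 32.64 x -9.44 dy 0.4 dz 0.26 f [ 2.4  5.3 -0.3]
-8 False t 32.89 x -7.14 dy 0.48 dz 0.34 f [ 3.9  3.5 -1.2]
-6 False t 33.14 x -5.0 dy 0.44 dz 0.36 f [ 5.8  3.8 -0.9]
-4 False t 33.39 x -3.34 dy 0.11 dz 0.17 f [ 5.1  3.3 -0.8]
-3 False t 33.64 x -2.83 dy -0.1 dz -0.04 f [2.7 3.4 0.3]
```

The leg is through, and the sprung leg is over its hump and pulling in. I'll feel for the hard stop gently.

```bash
cat > i.py <<'E'
exec(open("g.py").read().split('tell("start"')[0])
for i in range(16):
    x=-2.2+.4*i
    h=bot.movel(P(x*1e-3),vel=.01,until_force=6); f=tell(round(x,1),h)["ft_force"]@SX
    if h or f<-5: break
im=optics.read_camera("scene"); save(cv2.resize(im[140:200,300:380],(800,600),interpolation=cv2.INTER_CUBIC),"home.png")
E
python3 i.py
```

```text
-2.2 False t 33.89 x -2.31 dy -0.14 dz -0.12 f [ 2.3  3.6 -0.6]
-1.8 False t 34.14 x -2.03 dy -0.16 dz -0.11 f [ 0.8  3.1 -0.8]
-1.4 False t 34.39 x -1.56 dy -0.15 dz -0.08 f [-0.3  2.6 -0.1]
-1.0 False t 34.64 x -1.1 dy -0.1 dz -0.06 f [-0.4  2.9 -0.3]
-0.6 False t 34.89 x -0.59 dy -0.06 dz -0.03 f [ 0.9  3.1 -0.8]
-0.2 False t 35.14 x -0.17 dy -0.02 dz -0.02 f [ 0.7  2.5 -0.5]
0.2 False t 35.39 x 0.16 dy -0.03 dz -0.01 f [-0.7  2.7 -0.9]
0.6 False t 35.64 x 0.4 dy -0.08 dz -0.05 f [-2.2  3.4 -0.2]
1.0 False t 35.89 x 0.61 dy -0.17 dz -0.12 f [-3.5  4.   0.5]
1.4 False t 36.14 x 0.72 dy -0.24 dz -0.2 f [-4.5  3.8  0.5]
1.8 False t 36.39 x 0.86 dy -0.32 dz -0.28 f [-6.3  4.1  1.9]
```

View pics/home.png

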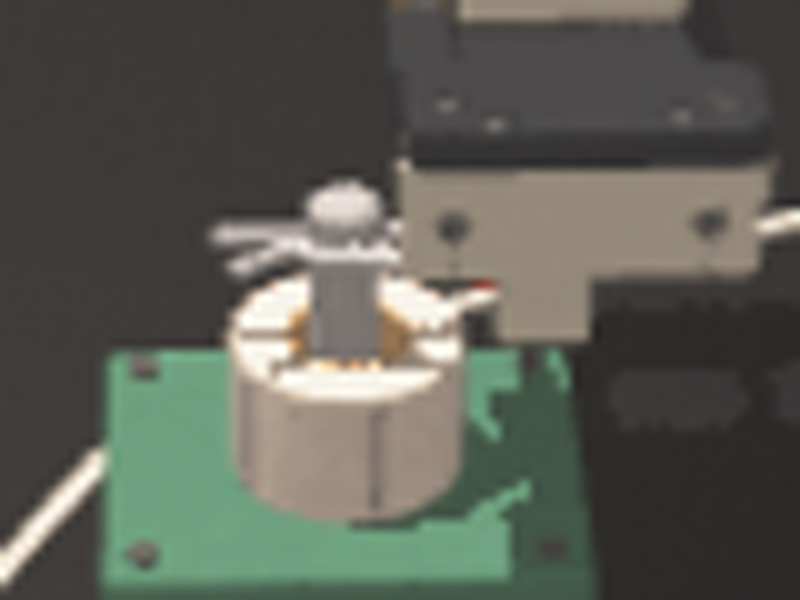

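The picture shows the straight leg out the far side (tip at crop (215,232)) and the sprung leg round the shank. The hard stop came at about +0.5 mm, so home is about -0.4 mm. I'll back off to zero load, release and check.

```bash
cat > j.py <<'E'
exec(open("g.py").read().split('tell("start"')[0])
bot.movel(P(-.0003),vel=.01); bot.pause(.2); tell("relax",0)
claw.open_jaws(); st("open"); bot.movel(P(-.0003)+[0,0,.1],vel=.12); st("up")
q=P(-.0003)-SX*.03; 
try: bot.goto(np.array([.45,.2,.25]),down(Y))
except Exception as e: print(e)
im={c:optics.read_camera(c) for c in("scene","top")}
for qn in("leg_tip","clip","grip","roll"):
    for c in im: print(qn,c,[(round(r["p"],2),np.round((r["at"]-C)@np.array([SX,SY,[0,0,1]]).T,4).tolist()) for r in optics.place_of(c,qn) if np.linalg.norm(r["at"]-C)<.11])
a=[cv2.resize(i,(400,300),interpolation=cv2.INTER_CUBIC) for i in(im["scene"][140:200,300:380],im["top"][205:265,325:405])]
save(np.hstack(a),"final.png"); st("end")
E
python3 j.py
```

```text
relax 0 t 37.0 x -0.16 dy 0.07 dz 0.06 f [-0.3  2.4 -0.6]
open t 38.33 p [ 0.4847 -0.0098  0.0678] f [ 0.2  0.5 -0.3] gap 0.994 gf 0.0
up t 39.31 p [ 0.4841 -0.0099  0.1671] f [ 0.8  0.1 -0.2] gap 1.001 gf 0.0
leg_tip scene [(0.57, [0.0338, -0.0042, 0.074])]
leg_tip top [(0.56, [0.0317, 0.0023, 0.0786])]
clip scene [(0.66, [0.0043, -0.0017, 0.0812])]
clip top [(0.63, [0.005, -0.0024, 0.0772])]
grip scene [(0.47, [-0.0464, 0.0102, 0.077])]
grip top [(0.59, [-0.0459, 0.0055, 0.0733])]
roll scene [(0.59, [0.0038, -0.0006, 0.0136])]
roll top [(0.7, [-0.0004, -0.0003, 0.016])]
end t 40.72 p [0.4501 0.1997 0.2499] f [0.  0.1 0.4] gap 1.0 gf 0.0
```

View pics/final.png

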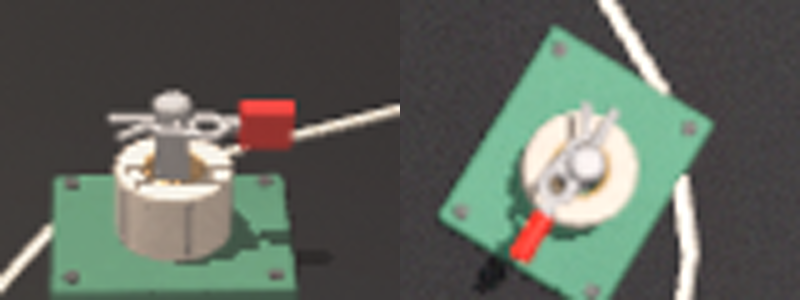

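The final crops show the roll flat on the plate. The clip is level, with its coil against the shank, its tip out the far side and its sprung leg closed round the shank. The grip measures at (-46, ~6) mm in the stand's frame, against (-46, 4) when home. Handing in.

```bash
python3 -c "
from rig import close_job
print(close_job())"
```

```text
the job is handed in; nothing more can be done
None
```

The roll sits flat on the stand, the clip is pushed fully home and released, and the job was handed in at about 41 s of the 72 s limit; the verdict was not shown.

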